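# Take the tall cup off its hook for coffee

## Robot

A 6-joint arm with a two-finger parallel gripper is mounted at the origin on the work surface. World frame = base frame: x ahead of the robot, y to its left, z up, the work surface at z = 0. Lengths are in m, angles in rad, forces in N, time in s.
With the tool pointing down it reaches from about 0.325 to 0.9 m from the base axis. Payload 6.1 kg.
Tool frame: the origin (TCP) lies at the very end of the fingers, on their centre line; the grasp point (between the pads) lies grasp_offset behind it (grasp_offset is the distance from the TCP to the grasp point, in m); y points along the fingers, z is the direction in which the jaws open and shut, and the axes are right-handed (so a half turn about y gives the same grasp; the last joint's range is limited). The gripper opens to 85 mm and grips with 20 to 120 N. Pads are 22 mm wide; open, the fingers measure 114 mm over their backs; the gripper's body (76 mm by 85 mm) begins 54 mm behind the grasp point. The pads swing forward as they close: fully open they stand 13 mm farther back than shut.
Start: joints at [1.129, 0.22, 1.526, -0, 1.395, -0.126], TCP at [0.194, 0.594, 0.231] pointing down, gripper open.
Joint ranges: [-2.98, 2.98], [-0.91, 2.08], [0.09, 2.57], [-1.24, 4.39], [0.2, 2.65], [-2.68, 2.68]. Speed limits (rad/s): [2.57, 2.57, 3.01, 3.14, 3.14, 3.14].

## Interface

Orientations are given as [roll, pitch, yaw] about the fixed x, y, z axes, in that order (R = Rz(yaw) Ry(pitch) Rx(roll)).
In Python, from bench import * gives the robot as it stands.
- The arm moves only by the tool apply_moves, never from a script. Its argument "steps" is a list of rows, each an object of numbers: "dx", "dy", "dz": the shift along the tool's x, y, z in m; "turn": the turn about the tool's y in rad; "jaw": the opening, from -1 (shut) to 1 (fully open). A call has 1 to 8 rows; each row is the pose to reach, as a shift and turn from the pose commanded when the call began, along the tool's axes at that moment; what a row does not reach only later rows make up. A row lasts 1/10 s, in which the tool goes at most 50 mm and 8.59 degrees, less where a joint would pass 70% of its speed; a pose out of reach is approached as far as the arm can. A call with a gripper value outside its range is refused whole. The fingers move at their own pace and stop on an object; "force" is the grip in N (left out, the last holds). Time passes only in rows, so rows that repeat a pose let the fingers close. It gives the time, the measured TCP pose, the force and the opening at its end, in the units of the state.
- get_state(): the state, without advancing time (a new reading comes with each control period).
- read_camera(name): name is "side" or "top" or "wrist"; returns a dict with "image" (400x640x3 uint8, red, green, blue), "range_z" (400x640 float32, m along the optical axis (not along the pixel's ray), 0 where there is no reading), "fx", "fy", "cx", "cy" (pixels), "R" (3x3) and "t" (3): a world point X has camera coordinates R X + t. Camera axes: x right, y down, z forward; pixel columns grow to the right and rows downward; lengths in m; the calibration is good to about 2 mm. A picture is of the moment at which its call begins.
- finish_job(): hands the job in, once; it reports no verdict.
The state is a dict: "clock": time; "joints": joint angles; "qvel": joint speeds; "tau": joint torques, N m; "ee_pos": TCP position; "orientation": TCP orientation; "wrist_force": force on the tool from outside, world axes, zero at the start; "ft_torque": the same for the moment, N m; "finger_gap": finger opening in m.
Only numpy, scipy, OpenCV 4.12 (cv2) and the standard library are available. Lean on these libraries where they do the work, as an engineer would, in place of code of your own. Each camera call takes 0.05 s, during which the arm holds its last target.

## Task

Lift the tall round steel cup up off its hook on the little rack, and stand it upright on the cork coaster with its whole base on the cork, setting it down gently. Leave the shallow bowl and the square caddy hanging on their hooks.

Things in the scene. Friction and masses are not known exactly. Their poses are not given: they have to be found in the camera images.
- tall_cup_center (a point): Tall round steel cup, 54 mm across, 80 mm high, 110-230 g; point: centre of its body. z up, x to the rack behind it, y along the rack. Hangs upright, underside 99 mm above the counter, by a level square ear behind it (to 45 mm from its axis, underside 26 mm above the point) on an upturned hook tip ending 18 mm above the ear's underside: raise 30 mm before moving sideways. Both y sides are free.
- coaster_top (a point): Fixed round cork coaster lying on the counter, 110 mm across, 6 mm thick. The point is the centre of its upper face; z is up.
- bowl_center (a point): Shallow round steel bowl, 76 mm across the rim, 45 mm high, hanging by a like ear on another of the rack's three hooks, which are 130 mm apart; leave it. Rim 179 mm above the counter, like the cup's. Point: half-way up, 11 mm behind (+x) the bowl's axis; axes as for the cup. The dark open rack is 170 mm high, its top rail 60 mm behind the cup's axis.
- caddy_center (a point): Square steel caddy, 54 x 54 mm, 80 mm high, open at the top, hanging on another hook by a like ear, rim 179 mm above the counter; leave it. The point is its centre, half-way up; axes as for the cup.
Mind the look-alikes: they are no part of the job. Leave any red look-alike of the part that bears tall_cup_center alone.

How it is judged:
On the way:
1. the tall cup is lifted clear above its hook (height (world z) of tall_cup_center above 0.168 m), for 0.1 s.
At the end, for the whole second after the job is handed in: The tall cup stands upright (within 10 degrees) and still on the coaster, its axis within 28 mm of the coaster's centre; the bowl and the caddy still hang where they were (within 25 mm) (horizontal distance between tall_cup_center and coaster_top below 0.028 m and z of tall_cup_center in the frame of coaster_top between 0.036 and 0.045 m and angle between tall_cup_center's own z axis and vertical below 0.17 rad and linear speed of tall_cup below 0.02 m/s and distance of each of bowl_center, caddy_center from where it was at the start of the episode below 0.025 m); the robot touches nothing.
It fails at once if the bowl or the caddy is knocked off its hook (distance of any of bowl_center, caddy_center from where it was at the start of the episode above 0.04 m).
It fails at once if the cup is dropped or slammed onto the coaster (faster than 0.7 m/s just above it) (horizontal distance between tall_cup_center and coaster_top below 0.06 m and z of tall_cup_center in the frame of coaster_top below 0.06 m and linear speed of tall_cup above 0.7 m/s).
It also fails if it takes over 40 s, if anything falls off the work surface, if the arm or the gripper's body presses on something with over 40 N, if the wrist force passes 120 N, or if a joint passes its speed limit or range.

## Working session

There is one attempt and no reset: what is moved stays moved. The work goes in short steps, Python scripts to look and compute and a tool call to move; the robot and the scene stay as the last step left them, time stands still between calls to the robot, and variables do not carry over. Pictures are saved under pics/ and viewed, and the job is handed in when it is done.

Besides the shell and the picture viewer there is one more tool, called after "Call:" by a JSON object that holds its "op" and its "data". apply_moves: Moves the arm, as the interface text tells. Its arguments: {"type":"object","properties":{"steps":{"type":"array"},"force":{"type":"number"}},"required":["steps"]}

```bash
mkdir -p pics; ls; python3 - <<'E'
from bench import *
import cv2,numpy as np,pickle
s=get_state();print({k:np.round(v,3).tolist() for k,v in s.items()})
for n in ["side","top","wrist"]:
    c=read_camera(n);cv2.imwrite(f"pics/{n}0.png",c["image"][:,:,::-1]);pickle.dump(c,open(f"pics/{n}0.pkl","wb"))
    print(n,(-c["R"].T@c["t"]).round(3),c["R"].round(2).tolist())
E
```

```text
pics
{'clock': 0.0, 'joints': [1.129, 0.221, 1.528, -0.0, 1.395, -0.126], 'qvel': [0.002, -0.0, -0.002, -0.0, 0.001, -0.001], 'tau': [0.0, -49.691, -38.939, -0.0, 0.011, 0.0], 'ee_pos': [0.194, 0.594, 0.23], 'orientation': [-1.573, 0.0, -0.316], 'wrist_force': [-0.009, -0.153, 0.198], 'ft_torque': [-0.044, -0.053, 0.057], 'finger_gap': 0.086}
side [0.263 0.508 0.565] [[-0.88, -0.47, -0.02], [-0.25, 0.5, -0.83], [0.4, -0.73, -0.56]]
top [ 0.509 -0.056  1.211] [[0.01, -1.0, -0.01], [-1.0, -0.01, -0.07], [0.07, 0.01, -1.0]]
wrist [0.125 0.617 0.374] [[0.31, 0.95, -0.0], [0.91, -0.3, 0.29], [0.27, -0.09, -0.96]]
```

View pics/side0.png

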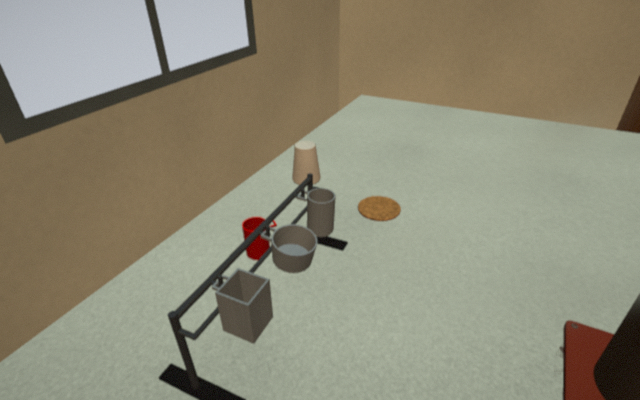

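View pics/top0.png

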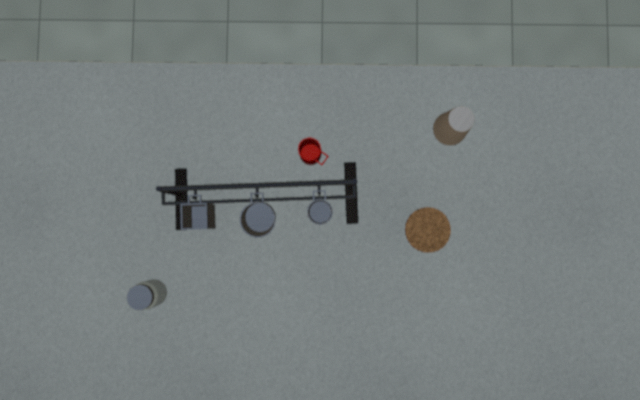

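View pics/wrist0.png

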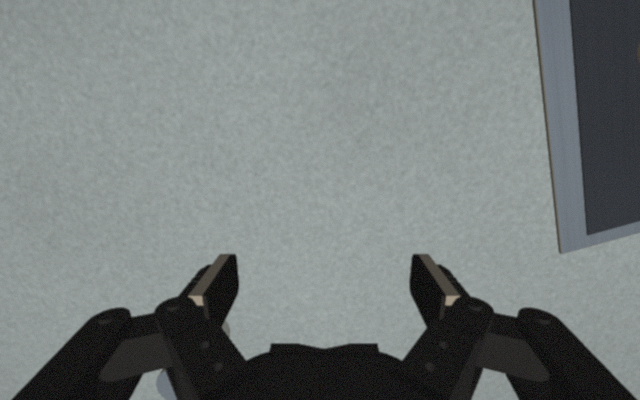

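The top view has the round cup at about (320,211), with its ear toward the rack. The bowl is at (259,217), the caddy at (199,215) and the coaster at (428,230). The red look-alike is behind the rack at (310,151). The side view agrees. Next I'll measure positions.

```bash
cat > h.py <<'E'
import numpy as np,pickle,cv2
def cloud(c):
    z=c["range_z"];v,u=np.mgrid[:z.shape[0],:z.shape[1]]
    P=np.stack([(u-c["cx"])/c["fx"]*z,(v-c["cy"])/c["fy"]*z,z],-1)
    W=(P-c["t"])@c["R"]; W[z<=0]=np.nan; return W
def pix(c,X):
    p=c["R"]@np.array(X)+c["t"]; return (p[:2]/p[2]*[c["fx"],c["fy"]]+[c["cx"],c["cy"]])
def ray(c,u,v,h):
    d=c["R"].T@np.array([(u-c["cx"])/c["fx"],(v-c["cy"])/c["fy"],1]);o=-c["R"].T@c["t"]
    return o+d*(h-o[2])/d[2]
E
python3 - <<'E'
from h import *
import bench
print([ (k,getattr(bench,k)) for k in dir(bench) if 'grasp' in k.lower()], [k for k in dir(bench) if k[0]!='_'][:40])
t=pickle.load(open("pics/top0.pkl","rb"));s=pickle.load(open("pics/side0.pkl","rb"))
for n,u,v,h in [("cup",320,211,.179),("bowl",259,217,.179),("caddy",199,215,.179),("coaster",428,230,.006),("railL",158,188,.17),("railR",356,182,.17)]: print(n,ray(t,u,v,h).round(4))
# coaster by colour
im=t["image"].astype(int);m=(im[:,:,0]-im[:,:,2]>40)&(im[:,:,1]>60);m[:180]=0
v,u=np.nonzero(m);print("cork",u.mean(),v.mean(),u.min(),u.max(),v.min(),v.max(),ray(t,u.mean(),v.mean(),.006))
for n,c in(("top",t),("side",s)):
    W=cloud(c);C=ray(t,320,211,.179)
    k=(abs(W[...,0]-C[0])<.035)&(abs(W[...,1]-C[1])<.04)&(W[...,2]>.165)&(W[...,2]<.2)
    p=W[k];print(n,len(p),p.min(0).round(4),p.max(0).round(4), p[:,2].mean())
    if len(p)>5:
        A=np.c_[2*p[:,:2],np.ones(len(p))];q=np.linalg.lstsq(A,(p[:,:2]**2).sum(1),rcond=None)[0];print("circ",q[:2],np.sqrt(q[2]+q[0]**2+q[1]**2))
x0,y0=290,180;cv2.imwrite("pics/tc.png",cv2.resize(t["image"][170:250,270:370,::-1],None,fx=7,fy=7,interpolation=cv2.INTER_CUBIC))
cv2.imwrite("pics/sc.png",cv2.resize(s["image"][160:260,230:370,::-1],None,fx=5,fy=5,interpolation=cv2.INTER_CUBIC))
E
```

```text
[('grasp_offset', 0.0187)] ['PlanningError', 'finish_job', 'get_state', 'grasp_offset', 'read_camera']
cup [ 0.5564 -0.0431  0.179 ]
bowl [0.5425 0.0822 0.179 ]
caddy [0.5451 0.206  0.179 ]
coaster [ 0.5221 -0.2999  0.006 ]
railL [0.6007 0.2957 0.17  ]
railR [ 0.6182 -0.1172  0.17  ]
cork 427.45087483176314 229.36944818304173 406 449 208 251 [ 0.5236002  -0.29858981  0.006     ]
top 135 [ 0.5296 -0.0679  0.1662] [ 0.5912 -0.0161  0.1843] 0.17645589011937438
circ [ 0.55731075 -0.04204642] 0.025990443446384227
side 327 [ 0.5285 -0.0671  0.1651] [ 0.5914 -0.0108  0.1794] 0.17122557033612892
circ [ 0.55690771 -0.03836492] 0.026010343208888554
```

View pics/tc.png

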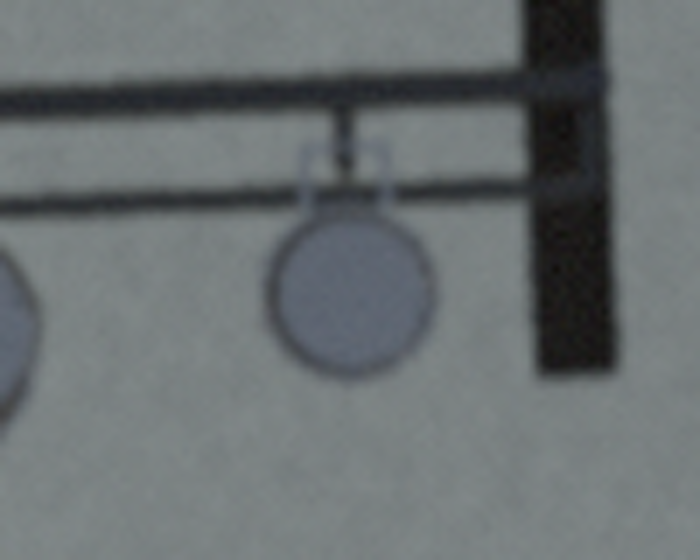

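View pics/sc.png

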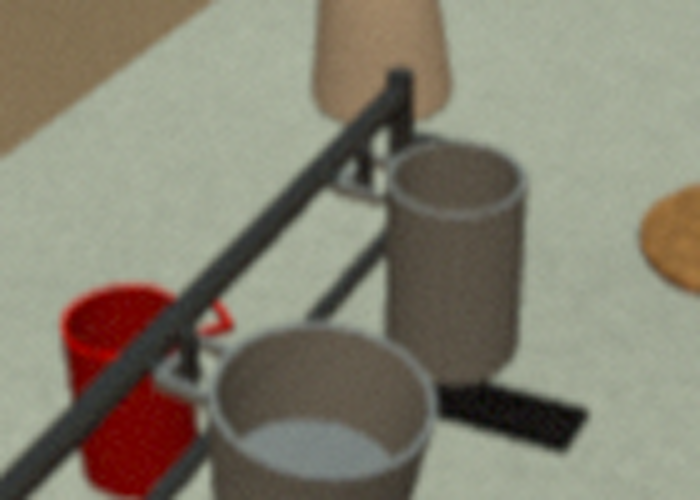

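Call:
{"op": "apply_moves", "data": {"steps": [{"dx": 0, "dy": -0.05, "dz": 0, "jaw": 1}, {"dx": 0, "dy": -0.1, "dz": 0, "jaw": 1}, {"dx": 0.03, "dy": -0.12, "dz": -0.03, "turn": -0.06, "jaw": 1}, {"dx": 0.064, "dy": -0.12, "dz": -0.06, "turn": -0.12, "jaw": 1}, {"dx": 0.097, "dy": -0.12, "dz": -0.09, "turn": -0.18, "jaw": 1}, {"dx": 0.13, "dy": -0.12, "dz": -0.12, "turn": -0.24, "jaw": 1}, {"dx": 0.163, "dy": -0.12, "dz": -0.15, "turn": -0.3, "jaw": 1}, {"dx": 0.196, "dy": -0.12, "dz": -0.18, "turn": -0.359, "jaw": 1}]}}

```text
invalid input at $.steps[0]: expected keys dx, dy, dz, turn, jaw
```

Call:
{"op": "apply_moves", "data": {"steps": [{"dx": 0, "dy": -0.05, "dz": 0, "turn": 0, "jaw": 1}, {"dx": 0, "dy": -0.1, "dz": 0, "turn": 0, "jaw": 1}, {"dx": 0.03, "dy": -0.12, "dz": -0.03, "turn": -0.06, "jaw": 1}, {"dx": 0.064, "dy": -0.12, "dz": -0.06, "turn": -0.12, "jaw": 1}, {"dx": 0.097, "dy": -0.12, "dz": -0.09, "turn": -0.18, "jaw": 1}, {"dx": 0.13, "dy": -0.12, "dz": -0.12, "turn": -0.24, "jaw": 1}, {"dx": 0.163, "dy": -0.12, "dz": -0.15, "turn": -0.3, "jaw": 1}, {"dx": 0.196, "dy": -0.12, "dz": -0.18, "turn": -0.359, "jaw": 1}]}}

```text
clock: 0.95
ee_pos: [0.3249, 0.3604, 0.3511]
orientation: [-1.571, -0.0, 0.046]
wrist_force: [1.3, 0.3, 0.1]
finger_gap: 0.0853
```

Call:
{"op": "apply_moves", "data": {"steps": [{"dx": 0.022, "dy": 0, "dz": -0.042, "turn": 0, "jaw": 1}, {"dx": 0.044, "dy": 0, "dz": -0.084, "turn": 0, "jaw": 1}, {"dx": 0.066, "dy": 0, "dz": -0.126, "turn": 0, "jaw": 1}, {"dx": 0.088, "dy": 0, "dz": -0.168, "turn": 0, "jaw": 1}, {"dx": 0.11, "dy": 0, "dz": -0.21, "turn": 0, "jaw": 1}, {"dx": 0.132, "dy": 0, "dz": -0.252, "turn": 0, "jaw": 1}, {"dx": 0.154, "dy": 0, "dz": -0.294, "turn": 0, "jaw": 1}, {"dx": 0.176, "dy": 0, "dz": -0.336, "turn": 0, "jaw": 1}]}}

```text
clock: 1.75
ee_pos: [0.5154, 0.0321, 0.3512]
orientation: [-1.571, -0.0, 0.043]
wrist_force: [1.0, -0.3, 0.1]
finger_gap: 0.0855
```

Call:
{"op": "apply_moves", "data": {"steps": [{"dx": 0.019, "dy": 0, "dz": -0.039, "turn": 0, "jaw": 1}, {"dx": 0.037, "dy": 0, "dz": -0.077, "turn": 0, "jaw": 1}, {"dx": 0.037, "dy": 0.04, "dz": -0.077, "turn": 0, "jaw": 1}, {"dx": 0.037, "dy": 0.06, "dz": -0.077, "turn": 0, "jaw": 1}, {"dx": 0.037, "dy": 0.06, "dz": -0.077, "turn": 0, "jaw": 1}]}}

```text
clock: 2.25
ee_pos: [0.553, -0.0414, 0.2868]
orientation: [-1.569, 0.008, 0.042]
wrist_force: [-0.5, 0.2, -0.1]
finger_gap: 0.0851
```

```bash
python3 - <<'E'
from bench import *
from h import *
st=get_state();print(st["ee_pos"],st["orientation"],st["joints"])
for n in ["side","wrist"]:
    c=read_camera(n);pickle.dump(c,open(f"pics/{n}1.pkl","wb"));im=c["image"][:,:,::-1].copy()
    cv2.imwrite(f"pics/{n}1.png",im)
    W=cloud(c);k=(abs(W[...,0]-.556)<.035)&(abs(W[...,1]+.043)<.04)&(W[...,2]>.172)&(W[...,2]<.186);p=W[k]
    print(n,len(p),p.min(0),p.max(0)) if len(p) else 0
E
```

```text
[ 0.55302388 -0.04135269  0.28682571] [-1.56871219  0.00768055  0.04223266] [-2.16875948e-01  2.65597659e-02  1.63502307e+00  4.68470177e-05
  1.48796798e+00 -1.82990100e+00]
side 143 [ 0.52831627 -0.06629036  0.17217289] [ 0.59098938 -0.01320094  0.17979803]
wrist 698 [ 0.52910127 -0.06716419  0.17210542] [ 0.58217253 -0.01477471  0.18103442]
```

View pics/wrist1.png

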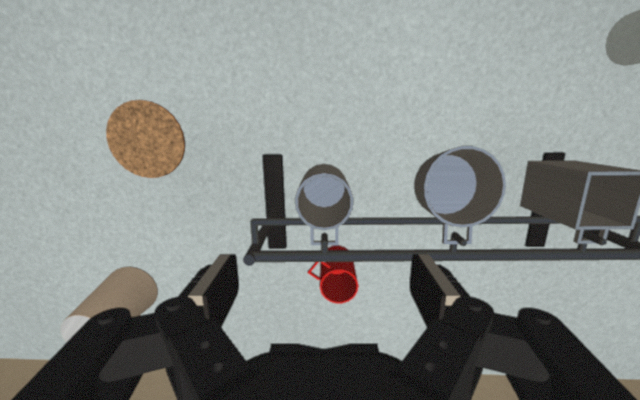

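View pics/side1.png

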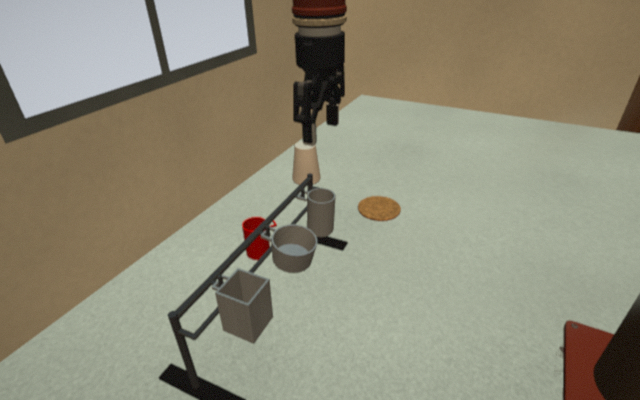

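The wrist view shows the rim centred at about (324,200), between the fingers' columns. I'll fit the rim from the wrist depth and cross-check the coaster.

```bash
python3 - <<'E'
from bench import *
from h import *
st=get_state();print(st["ee_pos"],st["orientation"])
c=read_camera("wrist");W=cloud(c)
print(-c["R"].T@c["t"])
p=W[(abs(W[...,0]-.556)<.03)&(abs(W[...,1]+.043)<.035)&(W[...,2]>.176)&(W[...,2]<.182)]
p=p[p[:,0]<.572]
A=np.c_[2*p[:,:2],np.ones(len(p))];q=np.linalg.lstsq(A,(p[:,:2]**2).sum(1),rcond=None)[0];print(len(p),"circ",q[:2],np.sqrt(q[2]+q[0]**2+q[1]**2))
for u,v in[(296,200),(352,200),(324,172),(324,229)]:print(ray(c,u,v,.179))
im=c["image"].astype(int);m=(im[:,:,0]-im[:,:,2]>40)&(im[:,:,1]>60);m[190:]=0
v,u=np.nonzero(m);print("cork",u.min(),u.max(),v.min(),v.max(),[ray(c,a,b,.006)[:2].round(4) for a,b in((u.min(),v[u==u.min()].mean()),(u.max(),v[u==u.max()].mean()),(u[v==v.min()].mean(),v.min()),(u[v==v.max()].mean(),v.max()))],np.mean([ray(c,a,b,.006) for a,b in zip(u,v)],0))
x=c["image"][150:260,230:410,::-1];cv2.imwrite("pics/wc.png",cv2.resize(x,None,fx=4,fy=4,interpolation=cv2.INTER_CUBIC))
E
```

```text
[ 0.55504454 -0.04122816  0.29147679] [-1.57066290e+00  6.20350874e-04  4.32876821e-02]
[ 0.48222955 -0.04377351  0.4348306 ]
383 circ [ 0.55552102 -0.04111685] 0.025130165230944853
[ 0.55655316 -0.06623106  0.179     ]
[ 0.55434094 -0.01536116  0.179     ]
[ 0.52972679 -0.04190554  0.179     ]
[ 0.58368427 -0.03956981  0.179     ]
cork 107 184 99 175 [array([ 0.5176, -0.3524]), array([ 0.5305, -0.2443]), array([ 0.4709, -0.2999]), array([ 0.5775, -0.2968])] [ 0.5225394  -0.29799234  0.006     ]
```

View pics/wc.png

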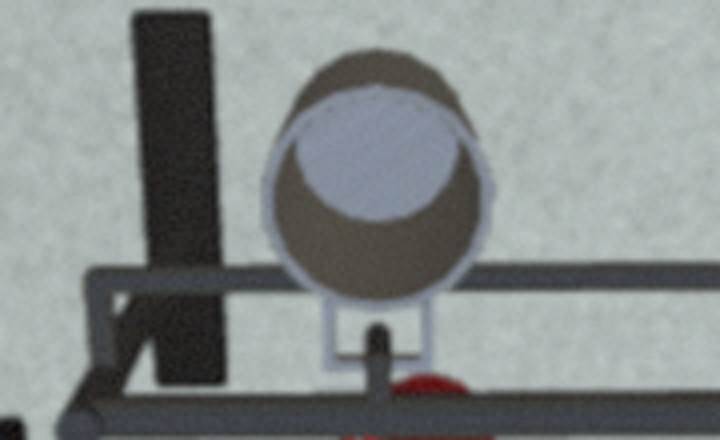

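Call:
{"op": "apply_moves", "data": {"steps": [{"dx": 0.001, "dy": 0.04, "dz": 0, "turn": 0, "jaw": 1}, {"dx": 0.001, "dy": 0.075, "dz": 0, "turn": 0, "jaw": 1}, {"dx": 0.001, "dy": 0.105, "dz": 0, "turn": 0, "jaw": 1}, {"dx": 0.001, "dy": 0.13, "dz": 0, "turn": 0, "jaw": 1}, {"dx": 0.001, "dy": 0.15, "dz": 0, "turn": 0, "jaw": 1}, {"dx": 0.001, "dy": 0.16, "dz": 0, "turn": 0, "jaw": 1}, {"dx": 0.001, "dy": 0.16, "dz": 0, "turn": 0, "jaw": 1}]}}

```text
clock: 3.1
ee_pos: [0.5561, -0.041, 0.1313]
orientation: [-1.571, 0.0, 0.044]
wrist_force: [-0.4, 0.8, -1.6]
finger_gap: 0.0854
```

```bash
python3 - <<'E'
from bench import *
from h import *
c=read_camera("wrist");s=read_camera("side");st=get_state();print(st["ee_pos"],st["wrist_force"])
cv2.imwrite("pics/w2.png",np.vstack([c["image"][100:],s["image"][:300]])[:,:,::-1])
E
```

```text
[ 0.55734915 -0.04131822  0.13308655] [ 0.44874398 -0.03306951  1.2917038 ]
```

View pics/w2.png

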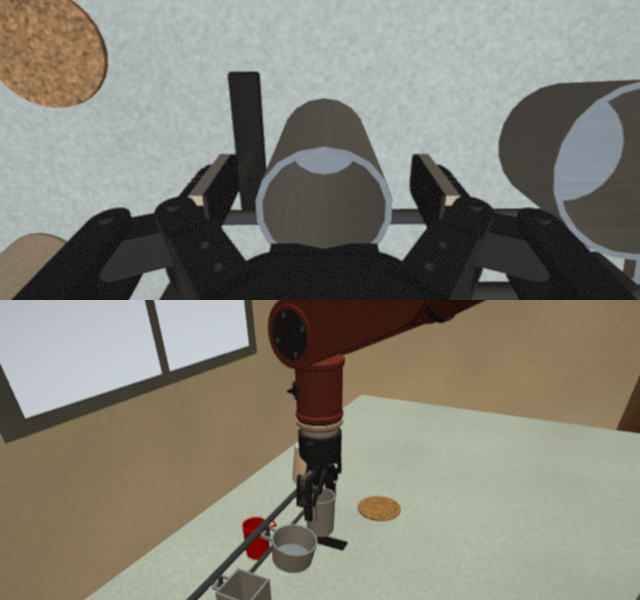

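The rim spans columns 257–391 and sits midway between the finger pads (237 and 412). The bowl is well clear. Closing now.

Call:
{"op": "apply_moves", "data": {"force": 35, "steps": [{"dx": 0, "dy": 0, "dz": 0, "turn": 0, "jaw": 0.4}, {"dx": 0, "dy": 0, "dz": 0, "turn": 0, "jaw": 0.2}, {"dx": 0, "dy": 0, "dz": 0, "turn": 0, "jaw": 0}, {"dx": 0, "dy": 0, "dz": 0, "turn": 0, "jaw": -0.2}, {"dx": 0, "dy": 0, "dz": 0, "turn": 0, "jaw": -0.5}, {"dx": 0, "dy": 0, "dz": 0, "turn": 0, "jaw": -0.5}, {"dx": 0, "dy": 0, "dz": 0, "turn": 0, "jaw": -0.5}]}}

```text
clock: 3.9
ee_pos: [0.557, -0.0414, 0.1325]
orientation: [-1.571, -0.002, 0.043]
wrist_force: [-1.8, 0.2, 5.6]
finger_gap: 0.0547
```

Call:
{"op": "apply_moves", "data": {"steps": [{"dx": 0, "dy": -0.005, "dz": 0, "turn": 0, "jaw": -0.5}, {"dx": 0, "dy": -0.015, "dz": 0, "turn": 0, "jaw": -0.5}, {"dx": 0, "dy": -0.03, "dz": 0, "turn": 0, "jaw": -0.5}, {"dx": 0, "dy": -0.045, "dz": 0, "turn": 0, "jaw": -0.5}, {"dx": 0, "dy": -0.06, "dz": 0, "turn": 0, "jaw": -0.5}, {"dx": 0, "dy": -0.065, "dz": 0, "turn": 0, "jaw": -0.5}, {"dx": 0, "dy": -0.065, "dz": 0, "turn": 0, "jaw": -0.5}]}}

```text
clock: 4.6
ee_pos: [0.557, -0.0415, 0.1979]
orientation: [-1.572, -0.003, 0.043]
wrist_force: [0.2, -0.5, -1.8]
finger_gap: 0.054
```

```bash
python3 - <<'E'
from bench import *
from h import *
c=read_camera("wrist");s=read_camera("side");st=get_state();print(st["ee_pos"],st["orientation"],st["wrist_force"],st["finger_gap"])
cv2.imwrite("pics/w3.png",np.vstack([c["image"][100:],s["image"][100:]])[:,:,::-1])
E
```

```text
[ 0.5558889  -0.04123328  0.19603867] [-1.57072525e+00  3.96488228e-04  4.31974240e-02] [ 1.04629477 -0.29639188 -1.27954107] 0.05368745791074094
```

View pics/w3.png

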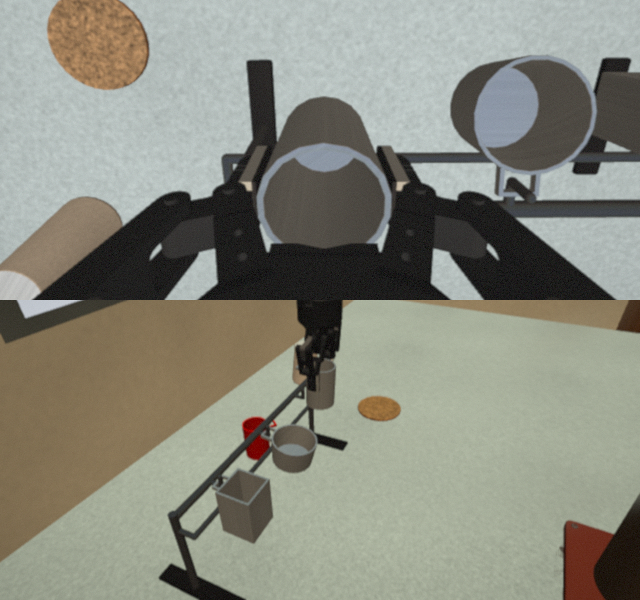

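Call:
{"op": "apply_moves", "data": {"steps": [{"dx": -0.02, "dy": 0, "dz": -0.01, "turn": 0, "jaw": -0.5}, {"dx": -0.044, "dy": 0, "dz": -0.03, "turn": 0, "jaw": -0.5}, {"dx": -0.044, "dy": 0, "dz": -0.07, "turn": 0, "jaw": -0.5}, {"dx": -0.044, "dy": 0, "dz": -0.11, "turn": 0, "jaw": -0.5}, {"dx": -0.044, "dy": 0, "dz": -0.15, "turn": 0, "jaw": -0.5}, {"dx": -0.044, "dy": 0, "dz": -0.19, "turn": 0, "jaw": -0.5}, {"dx": -0.044, "dy": 0, "dz": -0.225, "turn": 0, "jaw": -0.5}, {"dx": -0.044, "dy": 0, "dz": -0.255, "turn": 0, "jaw": -0.5}]}}

```text
clock: 5.5
ee_pos: [0.5224, -0.2996, 0.1951]
orientation: [-1.57, 0.001, 0.042]
wrist_force: [1.2, 0.6, -1.2]
finger_gap: 0.0541
```

Call:
{"op": "apply_moves", "data": {"steps": [{"dx": 0, "dy": 0.03, "dz": 0, "turn": 0, "jaw": -0.5}, {"dx": 0, "dy": 0.06, "dz": 0, "turn": 0, "jaw": -0.5}, {"dx": 0, "dy": 0.09, "dz": 0, "turn": 0, "jaw": -0.5}, {"dx": 0, "dy": 0.11, "dz": 0, "turn": 0, "jaw": -0.5}, {"dx": 0, "dy": 0.12, "dz": 0, "turn": 0, "jaw": -0.5}, {"dx": 0, "dy": 0.12, "dz": 0, "turn": 0, "jaw": -0.5}]}}

```text
clock: 6.1
ee_pos: [0.5217, -0.2968, 0.0739]
orientation: [-1.568, 0.003, 0.043]
wrist_force: [-0.6, 0.6, -0.8]
finger_gap: 0.0541
```

```bash
python3 - <<'E'
from bench import *
from h import *
c=read_camera("wrist");s=read_camera("side");t=read_camera("top");st=get_state();print(st["ee_pos"],st["orientation"],st["wrist_force"],st["finger_gap"])
cv2.imwrite("pics/w4.png",np.vstack([c["image"][100:],s["image"][100:]])[:,:,::-1])
cv2.imwrite("pics/s4.png",cv2.resize(s["image"][130:250,320:460,::-1],None,fx=5,fy=5,interpolation=cv2.INTER_CUBIC))
E
```

```text
[ 0.52406117 -0.29849745  0.07765929] [-1.5721638  -0.00163967  0.04328354] [ 0.48561975 -0.57047992 -0.59613804] 0.054230565944149524
```

View pics/w4.png

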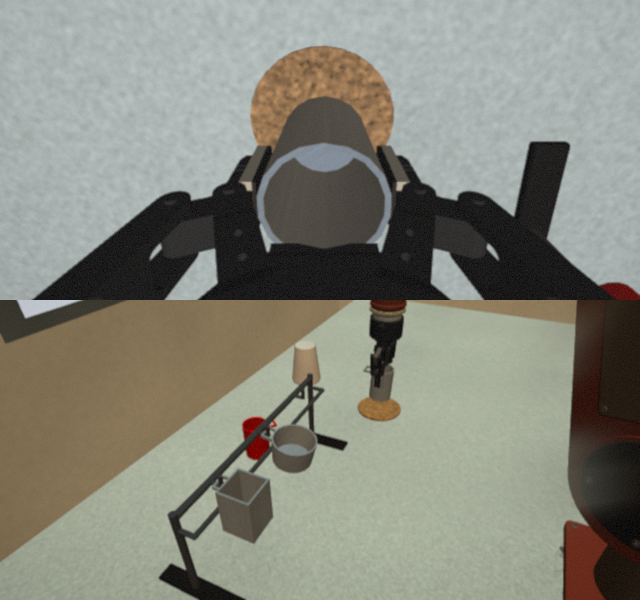

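View pics/s4.png

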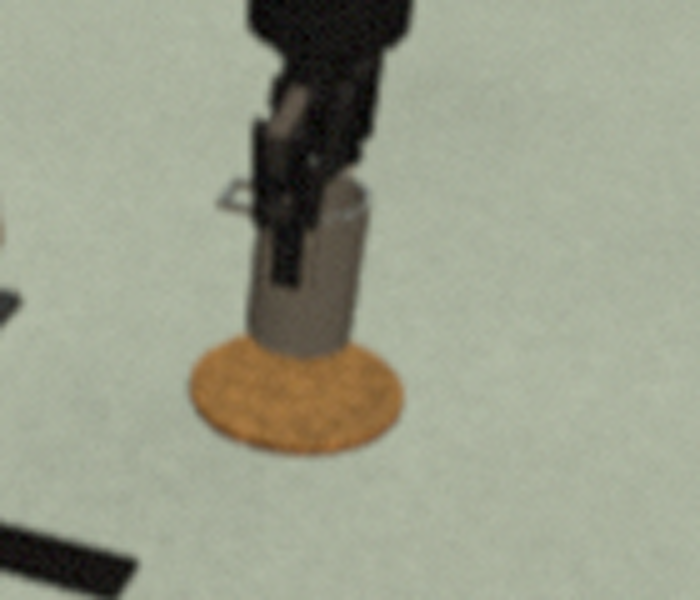

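The cup is upright above the cork, with its base about 37 mm above it. I'll lower it slowly.

Call:
{"op": "apply_moves", "data": {"steps": [{"dx": 0, "dy": 0.01, "dz": 0, "turn": 0, "jaw": -0.5}, {"dx": 0, "dy": 0.02, "dz": 0, "turn": 0, "jaw": -0.5}, {"dx": 0, "dy": 0.027, "dz": 0, "turn": 0, "jaw": -0.5}, {"dx": 0, "dy": 0.032, "dz": 0, "turn": 0, "jaw": -0.5}, {"dx": 0, "dy": 0.033, "dz": 0, "turn": 0, "jaw": -0.5}, {"dx": 0, "dy": 0.034, "dz": 0, "turn": 0, "jaw": -0.5}, {"dx": 0, "dy": 0.034, "dz": 0, "turn": 0, "jaw": -0.5}]}}

```text
clock: 6.95
ee_pos: [0.5231, -0.2976, 0.0428]
orientation: [-1.57, 0.0, 0.043]
wrist_force: [-1.3, 3.0, 3.6]
finger_gap: 0.0538
```

Call:
{"op": "apply_moves", "data": {"steps": [{"dx": 0, "dy": 0.001, "dz": 0, "turn": 0, "jaw": -0.5}, {"dx": 0, "dy": 0.002, "dz": 0, "turn": 0, "jaw": -0.5}, {"dx": 0, "dy": 0.002, "dz": 0, "turn": 0, "jaw": -0.5}]}}

```text
clock: 7.25
ee_pos: [0.524, -0.2976, 0.0423]
orientation: [-1.57, -0.001, 0.043]
wrist_force: [-2.6, 6.5, 12.9]
finger_gap: 0.0542
```

The force rose from about −1 to 13 N, so the base is touching. I'll ease off 1.5 mm and open.

Call:
{"op": "apply_moves", "data": {"steps": [{"dx": 0, "dy": -0.001, "dz": 0, "turn": 0, "jaw": -0.5}, {"dx": 0, "dy": -0.0015, "dz": 0, "turn": 0, "jaw": -0.5}, {"dx": 0, "dy": -0.0015, "dz": 0, "turn": 0, "jaw": -0.5}]}}

```text
clock: 7.55
ee_pos: [0.5236, -0.2977, 0.0425]
orientation: [-1.571, -0.001, 0.043]
wrist_force: [-1.0, 4.2, 7.2]
finger_gap: 0.0542
```

Call:
{"op": "apply_moves", "data": {"force": 20, "steps": [{"dx": 0, "dy": 0, "dz": 0, "turn": 0, "jaw": 0.3}, {"dx": 0, "dy": 0, "dz": 0, "turn": 0, "jaw": 0.5}, {"dx": 0, "dy": 0, "dz": 0, "turn": 0, "jaw": 0.8}, {"dx": 0, "dy": 0, "dz": 0, "turn": 0, "jaw": 1}, {"dx": 0, "dy": 0, "dz": 0, "turn": 0, "jaw": 1}, {"dx": 0, "dy": 0, "dz": 0, "turn": 0, "jaw": 1}]}}

```text
clock: 8.15
ee_pos: [0.5232, -0.298, 0.0417]
orientation: [-1.571, 0.0, 0.043]
wrist_force: [0.2, -0.0, -0.5]
finger_gap: 0.0853
```

```bash
python3 - <<'E'
from bench import *
from h import *
c=read_camera("wrist");s=read_camera("side");st=get_state();print(st["ee_pos"],st["wrist_force"],st["finger_gap"])
cv2.imwrite("pics/w5.png",np.vstack([c["image"][100:],s["image"][100:]])[:,:,::-1])
E
```

```text
[ 0.52320342 -0.29794015  0.04175843] [-0.0326101   0.78748549  0.0535187 ] 0.08530287556573618
```

View pics/w5.png

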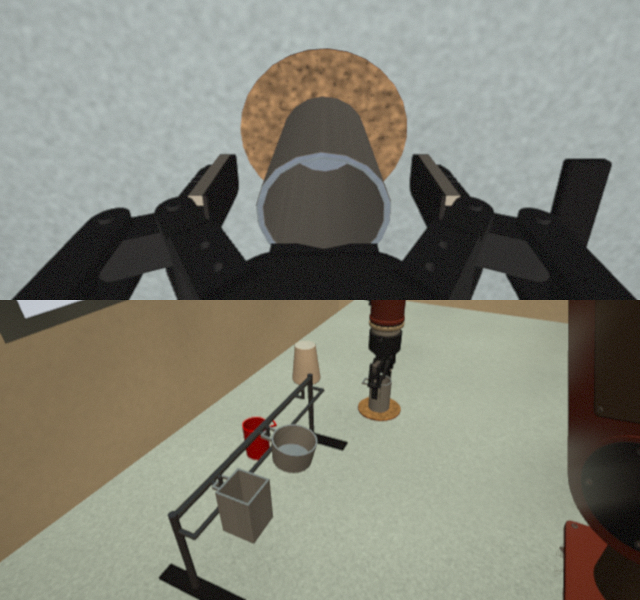

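The fingers are clear on both sides of the rim (257–390 against 237 and 412). Going straight up.

Call:
{"op": "apply_moves", "data": {"steps": [{"dx": 0, "dy": -0.02, "dz": 0, "turn": 0, "jaw": 1}, {"dx": 0, "dy": -0.05, "dz": 0, "turn": 0, "jaw": 1}, {"dx": 0, "dy": -0.09, "dz": 0, "turn": 0, "jaw": 1}, {"dx": 0, "dy": -0.13, "dz": 0, "turn": 0, "jaw": 1}, {"dx": 0, "dy": -0.17, "dz": 0, "turn": 0, "jaw": 1}, {"dx": 0, "dy": -0.2, "dz": 0, "turn": 0, "jaw": 1}, {"dx": 0, "dy": -0.2, "dz": 0, "turn": 0, "jaw": 1}]}}

```text
clock: 8.95
ee_pos: [0.5256, -0.2997, 0.2483]
orientation: [-1.577, -0.008, 0.043]
wrist_force: [-0.2, -0.5, 0.4]
finger_gap: 0.0852
```

```bash
python3 - <<'E'
from bench import *
from h import *
c=read_camera("wrist");s=read_camera("side");st=get_state();print(st["ee_pos"],st["wrist_force"])
cv2.imwrite("pics/w6.png",np.vstack([c["image"][:300],s["image"][100:]])[:,:,::-1])
for n,k in(("wrist",c),("side",s)):
    W=cloud(k);p=W[(abs(W[...,0]-.523)<.05)&(abs(W[...,1]+.298)<.045)&(W[...,2]>.076)&(W[...,2]<.095)]
    p=p[p[:,0]<.54] if n=="wrist" else p
    if len(p)>9:
        A=np.c_[2*p[:,:2],np.ones(len(p))];q=np.linalg.lstsq(A,(p[:,:2]**2).sum(1),rcond=None)[0];print(n,len(p),q[:2],np.sqrt(q[2]+q[0]**2+q[1]**2),p.max(0),p.min(0))
E
```

```text
[ 0.52351668 -0.29814896  0.24257215] [ 0.14598177  0.29603006 -0.21891293]
wrist 375 [ 0.5242364  -0.29834728] 0.024945965010838338 [ 0.53996502 -0.27216386  0.08872714] [ 0.49817341 -0.32508058  0.07608861]
side 149 [ 0.5240649  -0.29601575] 0.025324254892573315 [ 0.54915874 -0.26889294  0.08564115] [ 0.49719302 -0.32502075  0.07600309]
```

View pics/w6.png

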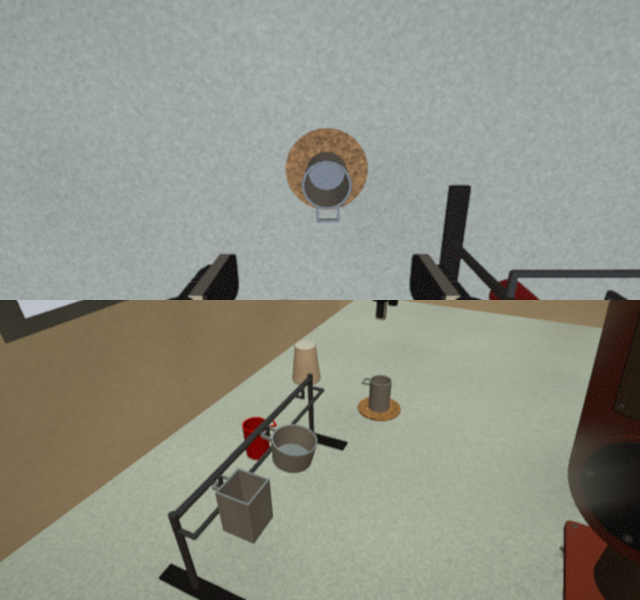

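The cup stands upright in the middle of the cork. Its axis is at about (0.524, −0.298), and the coaster's centre is at (0.523, −0.298). The bowl and caddy haven't moved, and the gripper is clear.

```bash
python3 -c "
from bench import *
print(finish_job())"
```

```text
the job is handed in; nothing more can be done
None
```

The tall cup now stands upright on the cork coaster, and the job is handed in. No verdict was reported, so the checks below are my own.

- **What I did:** I gripped the cup by its two free sides at 35 N and raised it 65 mm off the hook. I then moved it past the rack and lowered it slowly until it touched the cork, where the wrist force read about 13 N. I eased off, opened the fingers and backed straight up. The job was done at about 9 s of the 40 s allowed.
- **Cup position:** The last wrist-camera fit puts the cup's axis about 2 mm from the coaster's centre. The side camera differs by about 2 mm, which is within calibration. The rim is at about 86 mm, as expected for a cup standing on the cork.
- **Bowl, caddy and red look-alike:** In the last side picture the bowl, the caddy and the red look-alike are where they started. I judged this by eye and did not measure it.
- **Gripper:** It is about 150 mm above the cup and touches nothing.
- **Small disagreement:** Contact came with the tool about 3 mm higher than I had worked out. That could be a slight slip in the grip or measurement noise, and it had no effect on the placing.

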